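# Kit the power-supply repair tray

## Task

Lay out the parts for the power-supply repair in the flat kit tray with the four pockets: the small fan, the finned heatsink, the slim capacitor and the long terminal strip, each upright and flat on the floor of the pocket shaped for it (square, oblong, round, long narrow). Leave the larger fan and the fat capacitor standing where they are on the bench; they belong to another job.

Things in the scene. Friction and masses are not known exactly. Their poses are not given: they have to be found in the camera images.
- fan: Small square axial fan, 40 x 40 x 28 mm (z), black frame, grey hub and blades; 50 g or so. x and y are square to its sides. Lies loose on the bench at the start. Origin: centre of its underside; z up.
- heatsink: Aluminium heatsink block with upright straight fins, 66 (x, along the fins) x 44 (y) x 32 mm high; about 120 g. Lies loose on the bench at the start. Origin: centre of its underside; z up.
- capacitor: Slim can capacitor standing upright: black sleeve, aluminium top with a cross, 36 mm diameter, 40 mm high; about 60 g. Lies loose on the bench at the start. Origin: centre of its underside; z up.
- terminals: Long black terminal strip with two rows of six brass screws on top, 92 (x) x 24 (y) x 26 mm high; about 60 g. Lies loose on the bench at the start. Origin: centre of its underside; z up.
- large_fan: Look-alike, to be left: the larger square fan, 60 x 60 x 28 mm, otherwise like the small one. Lies loose on the bench at the start. Origin: centre of its underside; z up.
- large_capacitor: Look-alike, to be left: the fat can capacitor standing upright, 56 mm diameter, 40 mm high, otherwise like the slim one. Lies loose on the bench at the start. Origin: centre of its underside; z up.
- pocket_square: One of four white insert plates of equal outline, 120 (its x) x 90 (its y) x 12 mm, lying side by side, two by two, in one shallow, thin-walled grey tray that does not move (tray walls end level with the plates, 16 mm above the bench). Origin: centre of the plate's underside, 4 mm above the bench. Pocket in its middle, 8 mm deep, dark-lined floor 4 mm above the origin (8 mm above the bench): square, 56 x 56 mm, sides along x and y. For the small fan.
- pocket_oblong: One of four white insert plates of equal outline, 120 (its x) x 90 (its y) x 12 mm, lying side by side, two by two, in one shallow, thin-walled grey tray that does not move (tray walls end level with the plates, 16 mm above the bench). Origin: centre of the plate's underside, 4 mm above the bench. Pocket in its middle, 8 mm deep, dark-lined floor 4 mm above the origin (8 mm above the bench): rectangle, 82 (x) x 60 mm (y). For the heatsink.
- pocket_round: One of four white insert plates of equal outline, 120 (its x) x 90 (its y) x 12 mm, lying side by side, two by two, in one shallow, thin-walled grey tray that does not move (tray walls end level with the plates, 16 mm above the bench). Origin: centre of the plate's underside, 4 mm above the bench. Pocket in its middle, 8 mm deep, dark-lined floor 4 mm above the origin (8 mm above the bench): round, 52 mm diameter. For the slim capacitor.
- pocket_long: One of four white insert plates of equal outline, 120 (its x) x 90 (its y) x 12 mm, lying side by side, two by two, in one shallow, thin-walled grey tray that does not move (tray walls end level with the plates, 16 mm above the bench). Origin: centre of the plate's underside, 4 mm above the bench. Pocket in its middle, 8 mm deep, dark-lined floor 4 mm above the origin (8 mm above the bench): long narrow rectangle, 108 (x) x 40 mm (y). For the terminal strip.

How it is judged:
At the end, for the whole second after the job is handed in: Each part in its own pocket (fan square, heatsink oblong, slim capacitor round, terminals long): within 15 mm of its centre, at most 3 mm above its floor, upright within 0.12 rad, at rest. Larger fan and fat capacitor upright, at rest, within 20 mm of where they began (horizontal distance between fan and pocket_square below 0.015 m and z of fan in the frame of pocket_square below 0.007 m and angle between each of fan, heatsink, capacitor, terminals, large_fan, large_capacitor's own z axis and vertical below 0.12 rad and linear speed of each of fan, heatsink, capacitor, terminals, large_fan, large_capacitor below 0.02 m/s and angular speed of each of fan, heatsink, capacitor, terminals below 0.3 rad/s and horizontal distance between heatsink and pocket_oblong below 0.015 m and z of heatsink in the frame of pocket_oblong below 0.007 m and horizontal distance between capacitor and pocket_round below 0.015 m and z of capacitor in the frame of pocket_round below 0.007 m and horizontal distance between terminals and pocket_long below 0.015 m and z of terminals in the frame of pocket_long below 0.007 m and distance of each of large_fan, large_capacitor from where it was at the start of the episode below 0.02 m); the robot touches nothing.
It fails at once if the larger fan was moved by more than 20 mm from where it stood (distance of large_fan from where it was at the start of the episode above 0.02 m).
It fails at once if the fat capacitor was moved by more than 20 mm from where it stood (distance of large_capacitor from where it was at the start of the episode above 0.02 m).
It also fails if it takes over 99 s, if anything falls off the work surface, if the arm or the gripper's body presses on something with over 40 N, if the wrist force passes 120 N, or if a joint passes its speed limit or range.

## Robot

A 7-joint arm with a two-finger parallel gripper is mounted at the origin on the work surface. World frame = base frame: x ahead of the robot, y to its left, z up, the work surface at z = 0. Lengths are in m, angles in rad, forces in N, time in s.
With the tool pointing down it reaches from about 0.4 to 0.85 m from the base axis. Payload 10.4 kg.
Tool frame: the origin (TCP) lies on the centre line of the jaws, within the pads' length; the fingertips stand 14 mm ahead of it and the grasp point (between the pads) lies 5 mm behind it (manip.tip_reach is the distance from the TCP to the fingertips, in m); z points along the fingers, y is the line along which they close (so a half turn about z gives the same grasp; the last joint's range is limited). The gripper opens to 85 mm and grips with 20 to 120 N. Pads are 22 mm wide; open, the fingers measure 114 mm over their backs; the gripper's body (76 mm by 85 mm) begins 54 mm behind the grasp point. The pads swing forward as they close: fully open they stand 13 mm farther back than shut.
Start: joints at [-1.241, 0.332, -0.065, 1.46, 0.022, 1.35, -0.088], TCP at [0.216, 0.587, 0.245] pointing down, gripper open.
Joint ranges: [-2.6, 2.6], [-0.5, 2.12], [-1.47, 1.34], [0.16, 2.42], [-1.27, 4.41], [0.06, 2.06], [-2.6, 2.6]. Speed limits (rad/s): [2.22, 2.22, 2.79, 2.79, 3.14, 3.14, 3.14].

## Interface

Orientations are given as a unit quaternion [x, y, z, w].
In Python, from workcell import manip gives the robot as it stands.
- The arm moves only by the shell command python3 -m pendant 'ROWS' [FORCE]. ROWS is JSON, a list of rows, each a list of 7 numbers: the shift along the tool's x, y, z in units of 50 mm (1.0 is 50 mm), then the turn, a rotation vector about the tool's x, y, z in units of 8 degrees (1.0 is 8 degrees), then the opening, from -1 (shut) to 1 (fully open), so that 0 is half open. In form: [[dx, dy, dz, ax, ay, az, jaw], ...]. A call has exactly 10 rows; each row is the pose to reach, as a shift and turn from the pose commanded when the call began, along the tool's axes at that moment; what a row does not reach only later rows make up. A row lasts 1/8 s, in which the tool goes at most 62.5 mm and 10.7 degrees, less where a joint would pass 70% of its speed; a pose out of reach is approached as far as the arm can. A call with a gripper value outside its range is refused whole. The fingers move at their own pace and stop on an object; FORCE is the grip in N (left out, the last holds). Time passes only in rows, so rows that repeat a pose let the fingers close, or fill a call up. It gives the time, the measured TCP pose, the force, the opening and the grip force at its end, in the units of the state.
- manip.get_obs(): the state, without advancing time (a new reading comes with each control period).
- manip.camera(name): name is "scene" or "top" or "wrist"; returns (picture, depth): 400x640x3 uint8, red, green, blue; 400x640 float32, m along the optical axis (not along the pixel's ray), 0 where there is no reading.
- manip.get_calibration(name): a dict with "fx", "fy", "cx", "cy" (pixels), "xyz" and "orientation" of the camera in the world. Camera axes: x right, y up, looking along -z (the intrinsics and any distortion apply to the point x, -y, -z); pixel columns grow to the right and rows downward; lengths in m; the calibration is good to about 2 mm. The wrist camera is an equidistant fisheye: a pixel r from the principal point sees the ray r / f radians off the axis. A picture is of the moment at which its call begins: read the wrist's pose just before it. get_calibration takes no time and is no camera call; for the wrist camera it gives the pose at the moment of the call.
- manip.hand_in(): hands the job in; it is judged then, once.
Trained networks look in the newest picture that a camera, given by its name, has taken for a name from the list of things; names that differ only in an ending like _2 or _b are one class to them, and where a whole thing is asked for, a point or a joint stands for the part that bears it (a point fixed in the world has none). Each returns a list of dicts, best first, with "p" (0 to 1); they miss things now and then, are a little off and sometimes report something else, mostly with a low value. They report only what shows in the picture. A call takes as long as a camera call.
- manip.find_in(thing, camera): "box" ([left, top, right, bottom] in pixels, round what is visible of it).
- manip.trace(thing, camera): "pixels" (400x640 bool, what is visible of it) and "box" ([left, top, right, bottom] in pixels, round what is visible of it).
- manip.tip_of(thing, camera): "pixel" ([column, row] in pixels: a listed point, or the origin of a listed thing).
The state is a dict: "clock": time; "joint_pos": joint angles; "joint_velocities": joint speeds; "tau": joint torques, N m; "position": TCP position; "ee_rot": TCP orientation; "ft_force": force on the tool from outside, world axes, zero at the start; "torque": the same for the moment, N m; "grip_width": opening from 0.0 (shut) to 1.0 (fully open); "grasp_force": force on a finger pad.
Only numpy, scipy, OpenCV 4.12 (cv2) and the standard library are available. Lean on these libraries where they do the work, as an engineer would, in place of code of your own. Each camera call takes 0.05 s, during which the arm holds its last target. There are 200 camera calls.

## Working session

There is one attempt and no reset: what is moved stays moved. The work goes in short steps, Python scripts to look and compute and a shell command to move; the robot and the scene stay as the last step left them, time stands still between calls to the robot, and variables do not carry over. Pictures are saved under pics/ and viewed, at most 14 in all, crops included, and the job is handed in when it is done.

```bash
ls; mkdir -p pics
python3 - <<'E'
from workcell import manip
import cv2
for n in("top","scene"):
    p,d=manip.camera(n); cv2.imwrite(f"pics/{n}0.png",p[:,:,::-1]); print(n,manip.get_calibration(n))
o=manip.get_obs(); print(o)
E
```

```text
pics
top {'fx': 386.24325671311317, 'fy': 386.24325671311317, 'cx': 314.5054545941644, 'cy': 196.79216068437646, 'xyz': array([0.46282221, 0.03065967, 1.0213995 ]), 'orientation': array([ 0.01397627, -0.03378886, -0.70169382,  0.71153971])}
scene {'fx': 363.92594440922784, 'fy': 363.92594440922784, 'cx': 317.34656152329086, 'cy': 197.46807065532852, 'xyz': array([1.04468141, 0.22251246, 0.81812207]), 'orientation': array([0.15921118, 0.2435839 , 0.79331603, 0.5347601 ])}
{'clock': 0.1, 'joint_pos': array([-1.24058294,  0.33282212, -0.06472498,  1.46080236,  0.02160873,
        1.34990086, -0.08850388]), 'joint_velocities': array([-3.60718894e-04, -1.80593233e-03, -1.50997193e-03, -1.46432447e-05,
       -1.86311877e-03,  4.21537403e-04,  6.25084373e-04]), 'tau': array([ 1.76604211e-03, -6.26750422e+01,  4.95271536e-02, -3.92432499e+01,
        1.64349633e-02,  7.03064259e-03,  1.71097798e-05]), 'position': array([0.21584953, 0.58622943, 0.2446134 ]), 'ee_rot': array([ 1.75473595e-01,  9.84483944e-01, -6.12945918e-04, -8.18547568e-05]), 'ft_force': array([ 0.23900019,  0.07204832, -0.60338834]), 'torque': array([0.0139119 , 0.01398514, 0.00097868]), 'grasp_force': 0.0, 'grip_width': 1.0023364578082485}
```

View pics/top0.png

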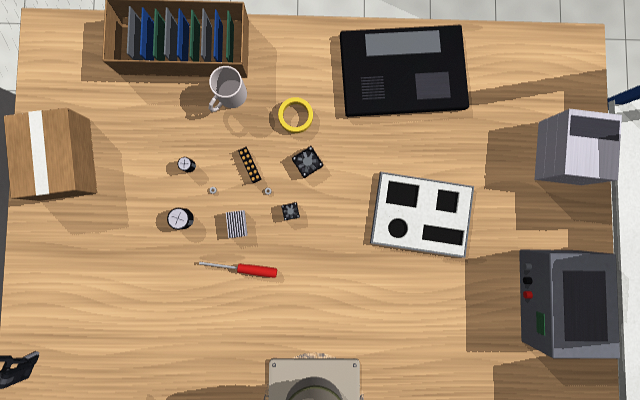

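```bash
cat > h.py <<'E'
from workcell import manip
import numpy as np, cv2
from scipy.spatial.transform import Rotation as R
def cloud(d,c):
    v,u=np.indices(d.shape); 
    P=np.stack([(u-c['cx'])/c['fx']*d,-(v-c['cy'])/c['fy']*d,-d],-1)
    return P@R.from_quat(c['orientation']).as_matrix().T+c['xyz']
E
python3 - <<'E'
from h import *
p,d=manip.camera("top"); c=manip.get_calibration("top"); W=cloud(d,c)
for t in "fan heatsink capacitor terminals large_fan large_capacitor pocket_square pocket_oblong pocket_round pocket_long".split():
    for r in manip.trace(t,"top")[:2]:
        m=r['pixels']&(d>0); q=W[m]; z=np.percentile(q[:,2],90)
        k=np.abs(q[:,2]-z)<.006; 
        rect=cv2.minAreaRect((q[k][:,:2]*1000).astype(np.float32))
        print(t,round(r['p'],2),np.round(r['box']),"z %.3f"%z,np.round(rect[0],0),np.round(rect[1],0),round(rect[2],1))
E
```

```text
fan 0.52 [281. 202. 298. 220.] z 0.030 [494.  66.] [40. 40.] 12.2
heatsink 0.86 [226. 211. 246. 239.] z 0.034 [460. 204.] [65. 45.] 7.1
capacitor 0.53 [179. 156. 194. 172.] z 0.044 [610. 335.] [34. 34.] 47.6
terminals 0.53 [237. 148. 263. 182.] z 0.027 [613. 174.] [93. 24.] 25.6
large_fan 0.93 [291. 148. 320. 179.] z 0.029 [623.  24.] [58. 59.] 33.4
large_capacitor 0.71 [167. 208. 192. 232.] z 0.044 [472. 346.] [53. 56.] 0.6
pocket_square 0.7 [167. 210. 191. 229.] z 0.044 [471. 346.] [50. 56.] 0.6
pocket_oblong 0.57 [376. 173. 426. 215.] z 0.019 [ 542. -227.] [123.  92.] 82.2
pocket_round 0.74 [370. 210. 422. 248.] z 0.020 [ 455. -215.] [126.  93.] 84.6
pocket_round 0.43 [236. 148. 261. 181.] z 0.027 [613. 174.] [93. 24.] 25.6
pocket_long 0.67 [419. 212. 465. 256.] z 0.019 [ 437. -333.] [120.  89.] 81.4
```

The top view shows the tray at about (422,214), with pockets oblong top-left, square top-right, round bottom-left and long bottom-right. The small fan is at (290,211), heatsink (236,224), slim cap (186,164), strip (248,165). The ones to leave are the large fan (307,161) and fat cap (179,218). There are small nuts at (212,190) and (267,191).

Run:
```python
from h import *
p,d=manip.camera("top"); c=manip.get_calibration("top"); W=cloud(d,c)
g=p.max(2)
def atz(px,z):
    r=np.c_[(px[:,0]-c['cx'])/c['fx'],-(px[:,1]-c['cy'])/c['fy'],-np.ones(len(px))]@R.from_quat(c['orientation']).as_matrix().T
    return (c['xyz']+r*((z-c['xyz'][2])/r[:,2])[:,None])[:,:2]*1000
def ax(q):
    r=cv2.minAreaRect(q.astype(np.float32)); b=cv2.boxPoints(r); e=b[1]-b[0]; f=b[2]-b[1]
    l=e if np.hypot(*e)>np.hypot(*f) else f
    return np.round(r[0],1),np.round(r[1],1),"long-axis yaw %.1f"%(np.degrees(np.arctan2(l[1],l[0]))%180)
box=g[165:262,365:478]
n,lab,st,ce=cv2.connectedComponentsWithStats((box<90).astype(np.uint8))
for i in range(1,n):
    if 150<st[i,4]<2000:
        v,u=np.where(lab==i); print("dark",np.round(ce[i]+[365,165]),st[i,4],*ax(atz(np.c_[u+365,v+165],.013)))
# tray
v,u=np.where((box>170)); print("tray",*ax(atz(np.c_[u+365,v+165][(p[165:262,365:478].min(2)[v,u]>170)],.016)))
for t,z in(("fan",.028),("heatsink",.032),("terminals",.026),("large_fan",.028)):
    m=manip.trace(t,"top")[0]['pixels']&(np.abs(W[...,2]-z-.002)<.006); print(t,*ax(W[m][:,:2]*1000))
for a,b in((212,190),(267,191),(236,270)):
    q=W[b-5:b+6,a-5:a+6].reshape(-1,3); k=q[:,2]>.005; print("nut",q[k].max(0),q[k].min(0)) if k.any() else print(q.max(0),q.min(0))
print("bench",np.median(W[180:200,330:360,2]))
```

```text
dark [402. 194.] 671 [ 542.7 -227.9] [80.9 58.1] long-axis yaw 82.7
dark [447. 201.] 417 [ 526.1 -346.9] [54.1 54.1] long-axis yaw 172.1
dark [398. 228.] 289 [ 453.9 -215.7] [47.9 48.7] long-axis yaw 135.1
dark [442. 235.] 586 [ 436.7 -334.1] [106.2  38.1] long-axis yaw 82.1
tray [ 489.8 -281. ] [240.6 181.1] long-axis yaw 82.0
fan [493.6  65.6] [39.  37.9] long-axis yaw 11.2
heatsink [459.3 203.8] [65.8 44.5] long-axis yaw 7.9
terminals [613.5 174.2] [92.8 23.6] long-axis yaw 24.6
large_fan [623.9  23.8] [60.7 60.1] long-axis yaw 33.1
nut [0.55886464 0.27857054 1.0213995 ] [0.46282221 0.03065967 0.00538272]
nut [0.55587942 0.13280645 0.01251426] [0.53734808 0.1146015  0.00500833]
nut [0.46282221 0.21461408 1.0213995 ] [0.32598442 0.03065967 0.00521463]
bench 0.0013551891814319594
```

```bash
cat > go.py <<'E'
# usage: go.py x y z(mm) phi(deg) -> deltas in row units from the present pose
from h import *; import sys
x,y,z,phi=map(float,sys.argv[1:]); o=manip.get_obs(); C=R.from_quat(o['ee_rot'])
a=np.radians(phi); T=R.from_matrix(np.array([[np.cos(a),np.sin(a),0],[np.sin(a),-np.cos(a),0],[0,0,-1]]))
s=C.inv().apply(np.array([x,y,z])/1000-o['position'])/.05; r=np.degrees((C.inv()*T).as_rotvec())/8
print(np.round(np.r_[s,r],2), "tip",manip.tip_reach, "t",o['clock'])
E
python3 go.py 610 335 110 118
```

```text
[-9.13 -2.    2.71  0.   -0.    5.22] tip 0.014 t 0.9
```

```bash
python3 -m pendant '[[-9.13,-2,2.71,0,0,5.22,1],[-9.13,-2,2.71,0,0,5.22,1],[-9.13,-2,2.71,0,0,5.22,1],[-9.13,-2,2.71,0,0,5.22,1],[-9.13,-2,2.71,0,0,5.22,1],[-9.13,-2,2.71,0,0,5.22,1],[-9.13,-2,2.71,0,0,5.22,1],[-9.13,-2,2.71,0,0,5.22,1],[-9.13,-2,2.71,0,0,5.22,1],[-9.13,-2,2.71,0,0,5.22,1]]' 40; python3 go.py 610 335 30 118
python3 - <<'E'
from h import *
p,d=manip.camera("wrist"); cv2.imwrite("pics/w1.png",p[:,:,::-1])
E
```

```text
clock: 2.15
position: [0.6094, 0.3354, 0.1096]
ee_rot: [0.515, 0.857, 0.0, -0.0]
ft_force: [0.4, 0.1, -0.9]
grip_width: 1.003
grasp_force: 0.0
[-0.01  0.01  1.59 -0.   -0.    0.  ] tip 0.014 t 2.15
```

View pics/w1.png

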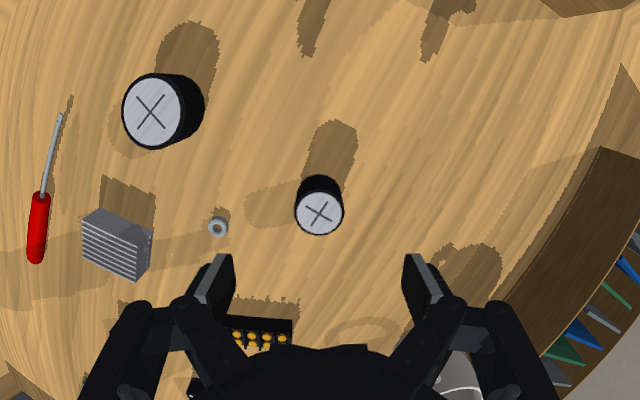

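The wrist view shows the slim capacitor at (319,212), laterally centred between the jaws; nothing lies under the fingers. Descend and grip.

```bash
python3 -m pendant '[[0,0,0.8,0,0,0,1],[0,0,1.6,0,0,0,1],[0,0,1.6,0,0,0,1],[0,0,1.6,0,0,0,1],[0,0,1.6,0,0,0,-1],[0,0,1.6,0,0,0,-1],[0,0,1.6,0,0,0,-1],[0,0,1.6,0,0,0,-1],[0,0,1.6,0,0,0,-1],[0,0,1.6,0,0,0,-1]]' 40; python3 go.py 453.7 -215.5 110 82
```

```text
clock: 3.45
position: [0.6102, 0.3352, 0.0308]
ee_rot: [0.515, 0.857, 0.001, 0.0]
ft_force: [-1.3, -0.6, 5.5]
grip_width: 0.409
grasp_force: 39.9
[-8.25 -7.94 -1.6   0.01 -0.    4.5 ] tip 0.014 t 3.45
```

```bash
python3 -m pendant '[[0,0,-0.8,0,0,0,-1],[0,0,-1.6,0,0,0,-1],[-1,-0.96,-1.6,0,0,0.5,-1],[-2,-1.92,-1.6,0,0,1,-1],[-3,-2.89,-1.6,0,0,1.5,-1],[-4,-3.85,-1.6,0,0,2,-1],[-5,-4.81,-1.6,0,0,2.5,-1],[-6,-5.77,-1.6,0,0,3,-1],[-7,-6.74,-1.6,0,0,3.5,-1],[-8.25,-7.94,-1.6,0,0,4.5,-1]]'; python3 go.py 453.7 -215.5 38.5 82
```

```text
clock: 4.7
position: [0.4722, -0.1477, 0.1101]
ee_rot: [0.756, 0.655, 0.0, 0.0]
ft_force: [0.7, -0.6, -0.5]
grip_width: 0.407
grasp_force: 40.3
[-1.4  -0.17  1.43  0.01 -0.   -0.02] tip 0.014 t 4.7
```

```bash
python3 -m pendant '[[0,0,0,0,0,0,-1],[0,0,0,0,0,0,-1],[0,0,0,0,0,0,-1],[0,0,0,0,0,0,-1],[0,0,0,0,0,0,-1],[0,0,0,0,0,0,-1],[0,0,0,0,0,0,-1],[0,0,0,0,0,0,-1],[0,0,0,0,0,0,-1],[0,0,0,0,0,0,-1]]'; python3 go.py 453.7 -215.5 38.5 82
```

```text
clock: 5.95
position: [0.473, -0.146, 0.1098]
ee_rot: [0.755, 0.656, 0.0, -0.0]
ft_force: [0.0, 0.3, -0.6]
grip_width: 0.408
grasp_force: 40.3
[-1.43 -0.19  1.43 -0.   -0.    0.  ] tip 0.014 t 5.95
```

```bash
python3 -m pendant '[[-1,-0.1,0,0,0,0,-1],[-1.43,-0.19,0,0,0,0,-1],[-1.43,-0.19,0,0,0,0,-1],[-1.43,-0.19,0.7,0,0,0,-1],[-1.43,-0.19,1.2,0,0,0,-1],[-1.43,-0.19,1.41,0,0,0,-1],[-1.43,-0.19,1.41,0,0,0,-1],[-1.43,-0.19,1.41,0,0,0,0.5],[-1.43,-0.19,1.41,0,0,0,0.5],[-1.43,-0.19,1.41,0,0,0,0.5]]'; python3 go.py 459.3 203.8 110 187.9
```

```text
clock: 7.2
position: [0.454, -0.2154, 0.0396]
ee_rot: [0.755, 0.656, 0.0, 0.0]
ft_force: [0.5, -0.5, -0.0]
grip_width: 0.749
grasp_force: 0.0
[  8.32  -1.05  -1.41   0.     0.   -13.23] tip 0.014 t 7.2
```

```bash
python3 -m pendant '[[0,0,-0.8,0,0,0,0.5],[0,0,-1.41,0,0,0,1],[1,-0.13,-1.41,0,0,-1.33,1],[2,-0.25,-1.41,0,0,-2.66,1],[3,-0.38,-1.41,0,0,-4,1],[4,-0.5,-1.41,0,0,-5.3,1],[5,-0.63,-1.41,0,0,-6.6,1],[6,-0.76,-1.41,0,0,-8,1],[7.1,-0.9,-1.41,0,0,-9.3,1],[8.32,-1.05,-1.41,0,0,-10.6,1]]'; python3 go.py 459.3 203.8 27 187.9
python3 - <<'E'
from h import *
p,d=manip.camera("top"); cv2.imwrite("pics/t2.png",cv2.resize(p[130:270,150:490,::-1],None,fx=2.2,fy=2.2))
E
```

```text
clock: 8.45
position: [0.4595, 0.2053, 0.1102]
ee_rot: [0.112, 0.994, 0.0, 0.0]
ft_force: [0.8, -0.1, 0.0]
grip_width: 1.003
grasp_force: 0.0
[-0.   -0.03  1.66  0.    0.01 -2.6 ] tip 0.014 t 8.45
```

View pics/t2.png

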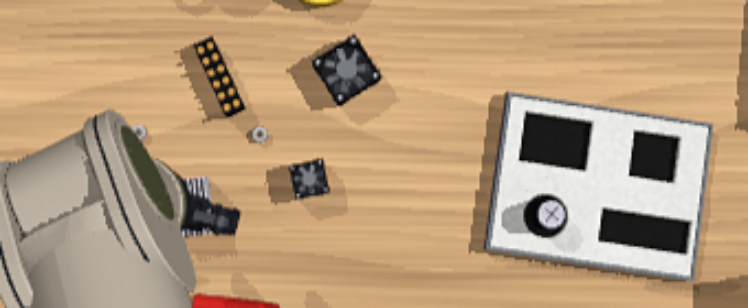

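The crop shows the capacitor standing in the round pocket (545,215). The arm is over the heatsink. Finish the turn, descend and grip.

```bash
python3 -m pendant '[[0,-0.03,0,0,0,-1.3,1],[0,-0.03,0,0,0,-2.6,1],[0,-0.03,0.5,0,0,-2.6,1],[0,-0.03,1.3,0,0,-2.6,1],[0,-0.03,1.66,0,0,-2.6,1],[0,-0.03,1.66,0,0,-2.6,-1],[0,-0.03,1.66,0,0,-2.6,-1],[0,-0.03,1.66,0,0,-2.6,-1],[0,-0.03,1.66,0,0,-2.6,-1],[0,-0.03,1.66,0,0,-2.6,-1]]' 40; python3 go.py 542.7 -227.9 110 82
```

```text
clock: 9.75
position: [0.46, 0.2029, 0.0281]
ee_rot: [-0.066, 0.998, 0.001, 0.001]
ft_force: [0.1, -0.5, 7.2]
grip_width: 0.507
grasp_force: 41.8
[-0.5  -8.76 -1.65  0.02  0.   13.2 ] tip 0.014 t 9.75
```

```bash
python3 -m pendant '[[0,0,-0.8,0,0,0,-1],[0,0,-1.65,0,0,0,-1],[-0.06,-1.1,-1.65,0,0,1.3,-1],[-0.12,-2.2,-1.65,0,0,2.6,-1],[-0.19,-3.3,-1.65,0,0,4,-1],[-0.25,-4.4,-1.65,0,0,5.3,-1],[-0.31,-5.5,-1.65,0,0,6.6,-1],[-0.38,-6.6,-1.65,0,0,8,-1],[-0.44,-7.7,-1.65,0,0,9.3,-1],[-0.5,-8.76,-1.65,0,0,10.6,-1]]'; python3 go.py 542.7 -227.9 37 82
```

```text
clock: 11.0
position: [0.5422, -0.2301, 0.1098]
ee_rot: [0.626, 0.78, 0.0, 0.0]
ft_force: [1.6, -0.3, -1.4]
grip_width: 0.506
grasp_force: 41.5
[ 0.04  0.02  1.46  0.01 -0.    2.56] tip 0.014 t 11.0
```

```bash
python3 -m pendant '[[0.04,0.02,0,0,0,1.28,-1],[0.04,0.02,0,0,0,2.56,-1],[0.04,0.02,0,0,0,2.56,-1],[0.04,0.02,0.8,0,0,2.56,-1],[0.04,0.02,1.25,0,0,2.56,-1],[0.04,0.02,1.45,0,0,2.56,-1],[0.04,0.02,1.45,0,0,2.56,-1],[0.04,0.02,1.45,0,0,2.56,0.7],[0.04,0.02,1.45,0,0,2.56,0.7],[0.04,0.02,1.45,0,0,2.56,0.7]]'; python3 go.py 493.6 65.6 110 101.5
```

```text
clock: 12.25
position: [0.5427, -0.2263, 0.0371]
ee_rot: [0.753, 0.659, 0.0, 0.0]
ft_force: [0.4, -0.5, 0.7]
grip_width: 0.855
grasp_force: 0.0
[ 5.66 -1.75 -1.46  0.   -0.   -2.39] tip 0.014 t 12.25
```

```bash
python3 -m pendant '[[0,0,-0.8,0,0,0,0.7],[0,0,-1.46,0,0,0,0.7],[1.1,-0.34,-1.46,0,0,-0.5,1],[2.2,-0.68,-1.46,0,0,-1,1],[3.3,-1.02,-1.46,0,0,-1.5,1],[4.4,-1.36,-1.46,0,0,-2,1],[5.66,-1.75,-1.46,0,0,-2.4,1],[5.66,-1.75,-1.46,0,0,-2.4,1],[5.66,-1.75,-1.46,0,0,-2.4,1],[5.66,-1.75,-1.46,0,0,-2.4,1]]'; python3 go.py 493.6 65.6 24.5 101.5
```

```text
clock: 13.5
position: [0.4937, 0.0642, 0.1099]
ee_rot: [0.633, 0.774, -0.0, 0.0]
ft_force: [-0.6, -0.8, 0.2]
grip_width: 1.001
grasp_force: 0.0
[ 0.03  0.    1.71  0.    0.   -0.01] tip 0.014 t 13.5
```

```bash
python3 -m pendant '[[0.03,0,0.6,0,0,0,1],[0.03,0,1.3,0,0,0,1],[0.03,0,1.71,0,0,0,1],[0.03,0,1.71,0,0,0,1],[0.03,0,1.71,0,0,0,-1],[0.03,0,1.71,0,0,0,-1],[0.03,0,1.71,0,0,0,-1],[0.03,0,1.71,0,0,0,-1],[0.03,0,1.71,0,0,0,-1],[0.03,0,1.71,0,0,0,-1]]' 40; python3 go.py 526 -346.8 120 82
```

```text
clock: 14.75
position: [0.4938, 0.0674, 0.0253]
ee_rot: [0.632, 0.775, 0.001, 0.0]
ft_force: [-0.0, 0.7, 5.7]
grip_width: 0.456
grasp_force: 40.5
[-8.25 -1.02 -1.9   0.01 -0.    2.44] tip 0.014 t 14.75
```

```bash
python3 -m pendant '[[0,0,-0.9,0,0,0,-1],[0,0,-1.9,0,0,0,-1],[-1.1,-0.14,-1.9,0,0,0.4,-1],[-2.2,-0.28,-1.9,0,0,0.8,-1],[-3.3,-0.41,-1.9,0,0,1.2,-1],[-4.4,-0.55,-1.9,0,0,1.6,-1],[-5.5,-0.68,-1.9,0,0,2,-1],[-6.6,-0.82,-1.9,0,0,2.44,-1],[-7.6,-0.94,-1.9,0,0,2.44,-1],[-8.25,-1.02,-1.9,0,0,2.44,-1]]'; python3 go.py 526 -346.8 33.5 82
```

```text
clock: 16.0
position: [0.5253, -0.3497, 0.1196]
ee_rot: [0.755, 0.656, -0.0, 0.0]
ft_force: [0.6, 0.4, -1.4]
grip_width: 0.458
grasp_force: 40.9
[ 0.06  0.01  1.72  0.    0.01 -0.01] tip 0.014 t 16.0
```

```bash
python3 -m pendant '[[0,0,0,0,0,0,-1],[0,0,0.7,0,0,0,-1],[0,0,1.2,0,0,0,-1],[0,0,1.6,0,0,0,-1],[0,0,1.71,0,0,0,-1],[0,0,1.71,0,0,0,-1],[0,0,1.71,0,0,0,-1],[0,0,1.71,0,0,0,0.5],[0,0,1.71,0,0,0,0.5],[0,0,1.71,0,0,0,0.5]]'; python3 go.py 613.5 174.2 110 24.6
```

```text
clock: 17.25
position: [0.5258, -0.347, 0.0338]
ee_rot: [0.755, 0.656, 0.0, 0.0]
ft_force: [-0.3, -0.1, -0.5]
grip_width: 0.751
grasp_force: 0.0
[10.57  0.29 -1.52  0.   -0.    7.18] tip 0.014 t 17.25
```

```bash
python3 -m pendant '[[0,0,-0.8,0,0,0,0.5],[0,0,-1.52,0,0,0,1],[1.2,0.03,-1.52,0,0,1,1],[2.4,0.07,-1.52,0,0,2,1],[3.6,0.1,-1.52,0,0,3,1],[4.8,0.13,-1.52,0,0,4,1],[6,0.17,-1.52,0,0,5,1],[7.2,0.2,-1.52,0,0,6,1],[8.4,0.23,-1.52,0,0,7.18,1],[9.6,0.26,-1.52,0,0,7.18,1]]'; python3 go.py 613.5 174.2 24 24.6
python3 - <<'E'
from h import *
p,d=manip.camera("top"); cv2.imwrite("pics/t3.png",cv2.resize(p[130:270,150:490,::-1],None,fx=2.2,fy=2.2))
E
```

```text
clock: 18.5
position: [0.6053, 0.1287, 0.11]
ee_rot: [0.977, 0.212, 0.0, 0.0]
ft_force: [0.4, 0.0, -0.4]
grip_width: 0.999
grasp_force: 0.0
[ 0.53 -0.76  1.72  0.   -0.   -0.02] tip 0.014 t 18.5
```

View pics/t3.png

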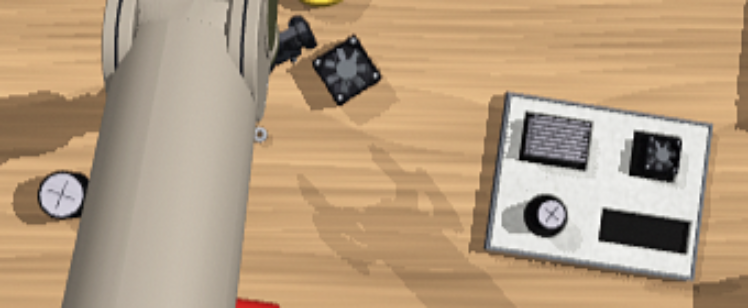

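The crop shows heatsink (558,138), fan (660,155) and capacitor (547,215) in their pockets, and the large fan undisturbed at (347,70). Now the strip.

```bash
python3 -m pendant '[[0.53,-0.76,0,0,0,0,1],[0.53,-0.76,0,0,0,0,1],[0.53,-0.76,0.7,0,0,0,1],[0.53,-0.76,1.4,0,0,0,1],[0.53,-0.76,1.72,0,0,0,1],[0.53,-0.76,1.72,0,0,0,-1],[0.53,-0.76,1.72,0,0,0,-1],[0.53,-0.76,1.72,0,0,0,-1],[0.53,-0.76,1.72,0,0,0,-1],[0.53,-0.76,1.72,0,0,0,-1]]' 40; python3 go.py 436.9 -334.1 120 82
```

```text
clock: 19.8
position: [0.6142, 0.1724, 0.025]
ee_rot: [0.977, 0.213, 0.001, -0.0]
ft_force: [-0.1, 0.5, 5.3]
grip_width: 0.269
grasp_force: 40.8
[-7.44  7.73 -1.92  0.01 -0.01 -7.18] tip 0.014 t 19.8
```

```bash
python3 -m pendant '[[0,0,-0.9,0,0,0,-1],[0,0,-1.92,0,0,0,-1],[-0.83,0.86,-1.92,0,0,-1,-1],[-1.65,1.72,-1.92,0,0,-2,-1],[-2.5,2.58,-1.92,0,0,-3,-1],[-3.3,3.44,-1.92,0,0,-4,-1],[-4.15,4.3,-1.92,0,0,-5,-1],[-5,5.15,-1.92,0,0,-6,-1],[-5.8,6,-1.92,0,0,-7.18,-1],[-6.6,6.87,-1.92,0,0,-7.18,-1]]'; python3 go.py 436.9 -334.1 33 82
```

```text
clock: 21.05
position: [0.4557, -0.2791, 0.1203]
ee_rot: [0.754, 0.657, 0.001, 0.0]
ft_force: [1.2, -1.1, -0.3]
grip_width: 0.27
grasp_force: 40.1
[-1.14 -0.23  1.75  0.01 -0.01  0.02] tip 0.014 t 21.05
```

```bash
python3 -m pendant '[[-0.8,-0.15,0,0,0,0,-1],[-1.14,-0.23,0,0,0,0,-1],[-1.14,-0.23,0,0,0,0,-1],[-1.14,-0.23,0.8,0,0,0,-1],[-1.14,-0.23,1.45,0,0,0,-1],[-1.14,-0.23,1.73,0,0,0,-1],[-1.14,-0.23,1.73,0,0,0,-1],[-1.14,-0.23,1.73,0,0,0,0.2],[-1.14,-0.23,1.73,0,0,0,0.2],[-1.14,-0.23,1.73,0,0,0,0.2]]'; python3 go.py 436.9 -334.1 200 82
```

```text
clock: 22.3
position: [0.4373, -0.3324, 0.0336]
ee_rot: [0.754, 0.656, 0.0, 0.0]
ft_force: [0.8, -0.3, -0.1]
grip_width: 0.6
grasp_force: 0.0
[-0.04 -0.   -3.33  0.   -0.    0.  ] tip 0.014 t 22.3
```

```bash
python3 -m pendant '[[0,0,-0.5,0,0,0,0.2],[0,0,-1.3,0,0,0,0.2],[0,0,-2.3,0,0,0,0.2],[0,0,-3.3,0,0,0,0.2],[1,0,-3.3,0,0,0,0.2],[2,0,-3.3,0,0,0,0.2],[3,0,-3.3,0,0,0,0.2],[4,0,-3.3,0,0,0,0.2],[5,0,-3.3,0,0,0,0.2],[5,0,-3.3,0,0,0,0.2]]'
python3 - <<'E'
from h import *
p,d=manip.camera("top"); c=manip.get_calibration("top"); W=cloud(d,c); cv2.imwrite("pics/t4.png",cv2.resize(p[130:270,150:490,::-1],None,fx=2.2,fy=2.2))
for t in "fan heatsink capacitor terminals large_fan large_capacitor".split():
    for r in manip.trace(t,"top")[:1]:
        m=r['pixels']&(d>0); q=W[m]; z=np.percentile(q[:,2],80); q=q[np.abs(q[:,2]-z)<.006]
        rect=cv2.minAreaRect((q[:,:2]*1000).astype(np.float32)); print(t,round(r['p'],2),"z %.3f"%z,np.round(rect[0]),np.round(rect[1]))
E
```

```text
clock: 23.55
position: [0.4722, -0.081, 0.1984]
ee_rot: [0.752, 0.659, 0.0, -0.0]
ft_force: [-0.6, -1.0, 0.6]
grip_width: 0.598
grasp_force: 0.0
fan 0.68 z 0.037 [ 527. -348.] [42. 40.]
heatsink 0.52 z 0.037 [ 527. -348.] [42. 40.]
terminals 0.45 z 0.034 [ 436. -354.] [47. 22.]
large_fan 0.63 z 0.028 [624.  24.] [62. 60.]
large_capacitor 0.61 z 0.043 [472. 346.] [53. 55.]
```

View pics/t4.png

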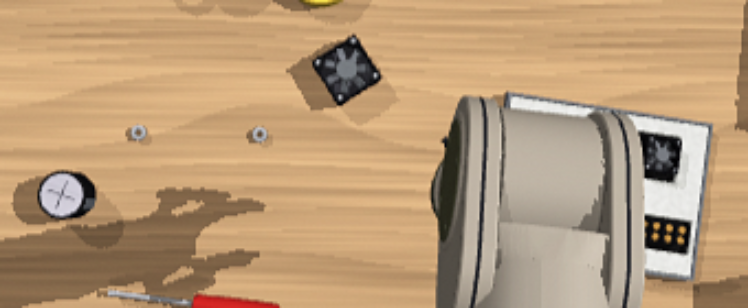

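The arm hides part of the tray (columns 440–640); what shows looks right. Move it farther to +y for a clear look.

```bash
python3 -m pendant '[[1.2,0,0,0,0,0,0.2],[2.4,0,0,0,0,0,0.2],[3.6,0,0,0,0,0,0.2],[4.8,0,0,0,0,0,0.2],[4.8,0,0,0,0,0,0.2],[4.8,0,0,0,0,0,0.2],[4.8,0,0,0,0,0,0.2],[4.8,0,0,0,0,0,0.2],[4.8,0,0,0,0,0,0.2],[4.8,0,0,0,0,0,0.2]]'
python3 - <<'E'
from h import *
p,d=manip.camera("top"); c=manip.get_calibration("top"); W=cloud(d,c); cv2.imwrite("pics/t5.png",cv2.resize(p[150:270,350:490,::-1],None,fx=4,fy=4))
m=((W[...,2]>.026)&(W[...,2]<.06)&(W[...,1]<-.15)&(W[...,1]>-.42)&(W[...,0]>.38)&(W[...,0]<.6)&(d>0)).astype(np.uint8)
n,l,s,_=cv2.connectedComponentsWithStats(m)
for i in range(1,n):
    if s[i,4]>60:
        q=W[l==i]; z=q[:,2]; q=q[np.abs(z-np.median(z))<.007]; r=cv2.minAreaRect((q[:,:2]*1000).astype(np.float32)); print(np.round(r[0]),np.round(r[1]),"top z",np.percentile(z,[10,50,90]).round(3))
E
```

```text
clock: 25.15
position: [0.505, 0.1526, 0.1984]
ee_rot: [0.755, 0.656, 0.0, -0.0]
ft_force: [0.3, -1.0, 0.2]
grip_width: 0.602
grasp_force: 0.0
[ 545. -226.] [67. 44.] top z [0.029 0.04  0.043]
[ 528. -348.] [43. 40.] top z [0.029 0.034 0.039]
[ 457. -212.] [33. 34.] top z [0.041 0.049 0.052]
[ 439. -334.] [94. 24.] top z [0.028 0.032 0.036]
```

View pics/t5.png

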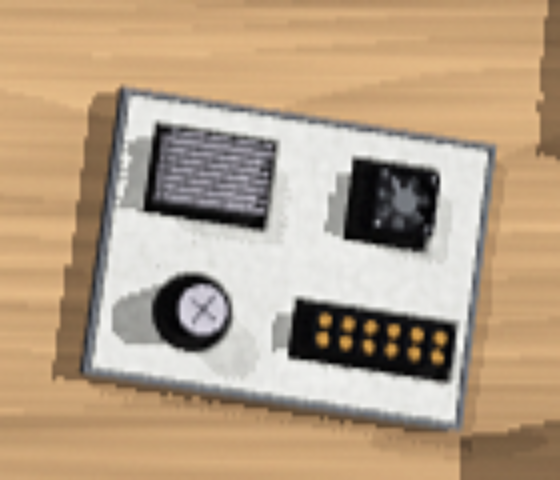

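All four parts sit in their pockets: heatsink (213,177), fan (397,203), capacitor (195,312), strip (378,340). They are within about 5 mm of the pocket centres, and their tops are at the seated heights. The look-alikes have not moved.

```bash
python3 -c "
from workcell import manip; print(manip.hand_in())"
```

```text
the job is handed in; nothing more can be done
None
```

I handed the job in with the small fan, heatsink, slim capacitor and terminal strip each seated in its own pocket, and the larger fan and fat capacitor still where they stood; the hand-in gave no verdict back.

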